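Press a row of tube stoppers home

ROBOT

A 6-joint arm with a two-finger parallel gripper is mounted at the origin on the work surface. World frame = base frame: x ahead of the robot, y to its left, z up, the work surface at z = 0. Lengths are in mm, angles in rad, forces in N, time in s.
With the tool pointing down it reaches from about 350 to 975 mm from the base axis. Payload 7.1 kg.
Tool frame: the origin (TCP) lies between the finger pads; the fingertips stand 14 mm ahead of it and the grasp point (between the pads) lies 5 mm behind it; z points along the fingers, y is the direction in which the jaws open and shut (so a half turn about z gives the same grasp; the last joint's range is limited). The gripper opens to 88 mm and grips with 3 to 60 N. Pads are 20 mm wide; open, the fingers measure 115 mm over their backs; the gripper's body (75 mm by 178 mm) begins 61 mm behind the grasp point.
Start: joints at [1.267, 0.423, 1.63, -0, 1.089, -0.019], TCP at [175.572, 599.816, 236.675] pointing down, gripper open.
Joint ranges: [-3, 3], [-0.9, 2.11], [0.09, 2.58], [-1.31, 4.45], [0.11, 2.69], [-2.54, 2.54]. Speed limits (rad/s): [2.39, 2.39, 3.01, 3.14, 3.14, 3.14].

INTERFACE

Orientations are given as a rotation vector (axis times angle).
In Python, from workcell import get_obs, get_image, calibration, close_job, regions_of, place_of gives the robot as it stands.
- The arm moves only by the tool move_arm, never from a script. Its argument "deltas" is a list of rows, each a list of 5 numbers: the closure in counts, from 0 (fully open) to 255 (shut), then the shift along the tool's x, y, z in m, then the turn about the tool's z in rad. In form: [[grip, x, y, z, roll], ...]. A call has 1 to 5 rows; each row is the pose to reach, as a shift and turn from the pose commanded when the call began, along the tool's axes at that moment; what a row does not reach only later rows make up. A row lasts 1/12 s, in which the tool goes at most 41.7 mm and 7.16 degrees, less where a joint would pass 70% of its speed; a pose out of reach is approached as far as the arm can. A call with a gripper value outside its range is refused whole. The fingers move at their own pace and stop on an object; the grip force is fixed at half the most. Time passes only in rows, so rows that repeat a pose let the fingers close. It gives the time, the measured TCP pose, the force and the opening at its end, in the units of the state.
- get_obs(): the state, without advancing time (a new reading comes with each control period).
- get_image(name): name is "scene" or "top" or "wrist"; returns the picture (480x640x3 uint8, blue, green, red); there is no depth.
- calibration(name): a dict with "intrinsics" (3x3 intrinsics, pixels), "world_to_cam" (4x4, takes a point from world to camera coordinates); the wrist camera has in their place "hand_eye" (4x4, takes a point from camera to tool coordinates, whose origin is the TCP and whose axes are the flange's). Camera axes: x right, y down, z forward; pixel columns grow to the right and rows downward; lengths in mm; the calibration is good to about 2 mm. The wrist camera is an equidistant fisheye: a pixel r from the principal point sees the ray r / f radians off the axis. A picture is of the moment at which its call begins: read the wrist's pose just before it. calibration takes no time and is no camera call.
- close_job(): hands the job in, once; it reports no verdict.
Trained networks look in the newest picture that a camera, given by its name, has taken for a name from the list of things; names that differ only in an ending like _2 or _b are one class to them, and where a whole thing is asked for, a point or a joint stands for the part that bears it (a point fixed in the world has none). Each returns a list of dicts, best first, with "conf" (0 to 1); they miss things now and then, are a little off and sometimes report something else, mostly with a low value. They report only what shows in the picture. A call takes as long as a camera call.
- regions_of(camera, name): "region" (480x640 bool, what is visible of it).
- place_of(camera, name): "location" ([x, y, z] in mm, in world coordinates, good to about 4 mm: a listed point, or the origin of a listed thing).
The state is a dict: "t": time; "qpos": joint angles; "qvel": joint speeds; "joint_torque": joint torques, N m; "ee_pos": TCP position; "orientation": TCP orientation; "ft_force": force on the tool from outside, world axes, zero at the start; "moment": the same for the moment, N m; "width": finger opening in mm.
Only numpy, scipy, OpenCV 4.12 (cv2) and the standard library are available. Lean on these libraries where they do the work, as an engineer would, in place of code of your own. Each camera call takes 0.05 s, during which the arm holds its last target.

TASK

The four grey stoppers in the tube rack stand proud of their tubes. Run your closed fingertips along the row from the end with the steel carrying loop, gently pressing each stopper fully down onto its tube in turn and staying close above the row (within 80 mm) until the last one is in. Then draw clear; do not grip, pull out or lift anything, leave the rack where it stands, and leave the open tubes and the other things alone.

Things in the scene. Friction and masses are not known exactly. Their poses are not given: they have to be found in the camera images.
- rack: Loose cream tube rack, 170 (x) x 88 (y) x 50 high, 0.9 kg, at any heading. Origin: centre of underside. A steel carrying loop, 60 wide, 36 up, sticks out of the +x end to x = 116. Along y = -22, at x = 51, 17, -17, -51: four fixed glass tubes, 16 wide, rims 80 above the bench, with grey stoppers. Along y = +22: four holes, three with open loose tubes. Over 50 N cracks a tube.
- stopper0_top (a point): Centre of the top of the grey stopper nearest the carrying loop (rack x = 51). The stopper's head is 19 in diameter and 10 high, narrowing to a flat top 14 in diameter. Top is 96 above the bench when not pressed (joint 0) and 90 when fully home; z up.
- stopper0 (a joint): How far the stopper nearest the carrying loop (rack x = 51) has been pushed down, in m: 0 to 0.0012 at the start (a gap of about 5 to 6 mm shows between head and glass rim), 0.006 fully home on the rim. It slides stiffly (about 4 N) and stays where it is left; it would come out upwards (negative) if pulled.
- stopper1_top (a point): Centre of the top of the grey stopper second from the loop (x = 17). The stopper's head is 19 in diameter and 10 high, narrowing to a flat top 14 in diameter. Top is 96 above the bench when not pressed (joint 0) and 90 when fully home; z up.
- stopper1 (a joint): How far the stopper second from the loop (x = 17) has been pushed down, in m: 0 to 0.0012 at the start (a gap of about 5 to 6 mm shows between head and glass rim), 0.006 fully home on the rim. It slides stiffly (about 4 N) and stays where it is left; it would come out upwards (negative) if pulled.
- stopper2_top (a point): Centre of the top of the grey stopper third from the loop (x = -17). The stopper's head is 19 in diameter and 10 high, narrowing to a flat top 14 in diameter. Top is 96 above the bench when not pressed (joint 0) and 90 when fully home; z up.
- stopper2 (a joint): How far the stopper third from the loop (x = -17) has been pushed down, in m: 0 to 0.0012 at the start (a gap of about 5 to 6 mm shows between head and glass rim), 0.006 fully home on the rim. It slides stiffly (about 4 N) and stays where it is left; it would come out upwards (negative) if pulled.
- stopper3_top (a point): Centre of the top of the grey stopper farthest from the loop (x = -51). The stopper's head is 19 in diameter and 10 high, narrowing to a flat top 14 in diameter. Top is 96 above the bench when not pressed (joint 0) and 90 when fully home; z up.
- stopper3 (a joint): How far the stopper farthest from the loop (x = -51) has been pushed down, in m: 0 to 0.0012 at the start (a gap of about 5 to 6 mm shows between head and glass rim), 0.006 fully home on the rim. It slides stiffly (about 4 N) and stays where it is left; it would come out upwards (negative) if pulled.
- open_tube0: Loose open glass tube, 16 in diameter, 75 high, standing in a hole of the rack's other row (rack x = 51, y = 22), mouth 81 above the bench. Origin: centre of its underside. Leave alone.
- open_tube1: Loose open glass tube, 16 in diameter, 75 high, standing in a hole of the rack's other row (rack x = -17, y = 22), mouth 81 above the bench. Origin: centre of its underside. Leave alone.
- open_tube2: Loose open glass tube, 16 in diameter, 75 high, standing in a hole of the rack's other row (rack x = -51, y = 22), mouth 81 above the bench. Origin: centre of its underside. Leave alone.
- cassette0: Loose flat white test cassette, 70 x 22 x 5, lying on the bench beside the rack (near rack y = 78). Origin: centre of its underside. Leave alone.
- cassette1: Loose flat white test cassette, 70 x 22 x 5, lying on the bench beside the rack (near rack y = -78). Origin: centre of its underside. Leave alone.
- tip_box: Loose clear box with a dark magenta top and rows of tips, 122 x 84 x 71 high, to the robot's right. Origin: centre of underside. Leave alone.
- beaker: Loose open glass beaker, 70 in diameter, 85 high, to the robot's left. Origin: centre of underside. Leave alone.
- reagent_jar: Loose amber jar with a white cap, 60 in diameter, 90 high, to the robot's left. Origin: centre of underside. Leave alone.

How it is judged (in metres and radians):
On the way, in this order (a step that is already met when the one before it is completed fails the run):
1. the stopper nearest the loop is pressed home (value of joint stopper0 above 0.0045 m), for 0.1 s.
2. the stopper second from the loop is pressed home (value of joint stopper1 above 0.0045 m), for 0.1 s.
3. the stopper third from the loop is pressed home (value of joint stopper2 above 0.0045 m), for 0.1 s.
4. the stopper farthest from the loop is pressed home (value of joint stopper3 above 0.0045 m), for 0.1 s.
At the end, for the whole second after the job is handed in: All four stoppers are pushed down at least 4.5 of their 6 mm; the rack stands flat, at rest, within 20 mm of where it was; the open tubes stand in their holes and the other things are within 25 mm of where they were (value of joint each of stopper0, stopper1, stopper2, stopper3 above 0.0045 m and distance of rack from where it was at the start of the episode below 0.02 m and angle between rack's own z axis and vertical below 0.05 rad and linear speed of rack below 0.02 m/s and angle between each of open_tube0, open_tube1, open_tube2's own z axis and vertical below 0.15 rad and height (world z) of each of open_tube0, open_tube1, open_tube2 below 0.012 m and distance of each of cassette0, cassette1, tip_box, beaker, reagent_jar from where it was at the start of the episode below 0.025 m); the robot touches nothing.
It fails at once if a stopper is pulled up out of its tube (more than 4 mm) (value of joint any of stopper0, stopper1, stopper2, stopper3 below -0.004 m).
It fails at once if the rack is shoved more than 20 mm, lifted or tipped (distance of rack from where it was at the start of the episode above 0.02 m or height (world z) of rack above 0.008 m or angle between rack's own z axis and vertical above 0.08 rad).
It fails at once if an open tube is lifted more than 10 mm or tipped, or a cassette, the tip box, the beaker or the jar is moved more than 25 mm (height (world z) of any of open_tube0, open_tube1, open_tube2 above 0.016 m or angle between any of open_tube0, open_tube1, open_tube2's own z axis and vertical above 0.2 rad or distance of any of cassette0, cassette1, tip_box, beaker, reagent_jar from where it was at the start of the episode above 0.025 m).
It fails at once if the fingers press on the rack, its stoppers or tubes with more than 50 N (contact force between the fingers and rack above 50 N).
It fails at once if between the first stopper and the last the fingertips leave the row (more than about 80 mm above the stoppers, or 150 mm from the rack's centre) (value of joint stopper0 above 0.0045 m and not (value of joint stopper3 above 0.0045 m) and (height (world z) of the grasp point above 0.205 m or horizontal distance between the grasp point and rack above 0.15 m)).
It also fails if it takes over 42 s, if anything falls off the work surface, if the arm or the gripper's body presses on something with over 40 N, if the wrist force passes 120 N, or if a joint passes its speed limit or range.

## Working session

There is one attempt and no reset: what is moved stays moved. The work goes in short steps, Python scripts to look and compute and a tool call to move; the robot and the scene stay as the last step left them, time stands still between calls to the robot, and variables do not carry over. Pictures are saved under pics/ and viewed, and the job is handed in when it is done.

Besides the shell and the picture viewer there is one more tool, called by a JSON object that holds its "name" and its "arguments", one argument or row to a line. move_arm: Moves the arm, as the interface text tells. Its arguments: {"type":"object","properties":{"deltas":{"type":"array","items":{"type":"array","items":{"type":"number"}}}},"required":["deltas"]}

```bash
mkdir -p pics; python3 - <<'E'
from workcell import *
import cv2
print(get_obs())
for c in ["scene","top","wrist"]:
    im=get_image(c); cv2.imwrite(f"pics/{c}0.png",im)
    k=calibration(c); print(c,k)
for n in ["stopper0_top","stopper1_top","stopper2_top","stopper3_top","rack"]:
    for c in ["scene","top"]:
        print(n,c,[(p["conf"],p["location"]) for p in place_of(c,n)][:4])
print(get_obs()["t"])
E
```

```text
{'t': 0.0, 'qpos': array([ 1.26700478e+00,  4.23810570e-01,  1.63071282e+00, -2.23784834e-05,
        1.08860442e+00, -1.90330360e-02]), 'qvel': array([-2.19376953e-03, -1.30150899e-06, -1.51901139e-03,  1.37214189e-03,
        2.72257410e-04, -7.51992370e-04]), 'joint_torque': array([-9.06807982e-04, -5.44624507e+01, -2.73665106e+01,  6.43327762e-02,
        2.29053228e-02, -1.32271343e-04]), 'ee_pos': array([175.41457184, 599.30521215, 235.9116203 ]), 'orientation': array([-4.45739375e-01, -3.10958002e+00,  2.38491412e-03]), 'ft_force': array([ 1.15318107, -0.39491606, -0.2216887 ]), 'moment': array([-0.01224246, -0.03497343,  0.06287723]), 'width': 87.83952845466668}
scene {'intrinsics': array([[447.75547126,   0.        , 324.28011351],
       [  0.        , 447.75547126, 237.39515542],
       [  0.        ,   0.        ,   1.        ]]), 'world_to_cam': array([[-8.26203285e-01,  5.63356541e-01,  4.18809317e-03,
         4.39821064e+02],
       [ 4.42753032e-01,  6.53890437e-01, -6.13512060e-01,
        -1.76391760e+02],
       [-3.48364586e-01, -5.05031389e-01, -7.89674244e-01,

[... 1124 characters left out ...]
e+00,  0.00000000e+00,
         1.00000000e+00]])}
stopper0_top scene [(0.45, [496.8, 110.8, 93.4])]
stopper0_top top [(0.52, [496.4, 109.4, 94.0]), (0.31, [522.5, 108.6, 95.9])]
stopper1_top scene [(0.56, [529.8, 109.2, 94.1]), (0.35, [532.7, -392.8, 2.8])]
stopper1_top top [(0.56, [523.3, 108.0, 94.9])]
stopper2_top scene [(0.74, [559.2, 60.1, 3.1]), (0.72, [589.7, 54.5, 6.3]), (0.54, [565.6, 105.3, 98.2])]
stopper2_top top [(0.61, [560.7, 101.9, 99.5])]
stopper3_top scene [(0.47, [589.5, 107.0, 94.9])]
stopper3_top top [(0.54, [598.1, 103.9, 90.7])]
rack scene [(0.65, [542.5, 84.5, -2.1]), (0.6, [556.5, 8.2, -2.1]), (0.39, [560.9, 160.0, -0.4])]
rack top [(0.92, [539.5, 83.4, -2.3])]
0.65
```

View pics/scene0.png

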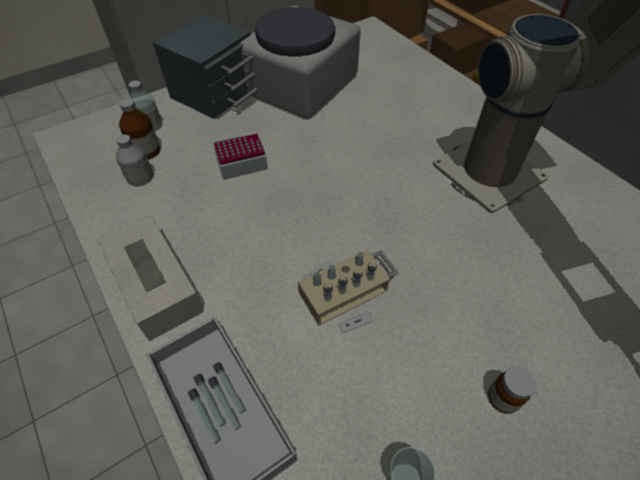

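View pics/top0.png

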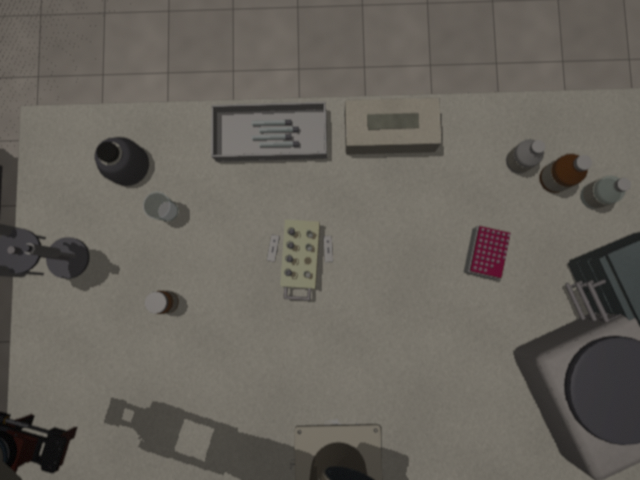

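The rack is at about (300,255) in the top view, with its loop toward the robot at (300,293). The stoppered row is on its left, at columns 288–292. In the scene view the stoppers run from about (371,268), by the loop, to (327,290).

```bash
cat > h.py <<'E'
from workcell import *
import numpy as np, cv2
from scipy.spatial.transform import Rotation as Ro
def pose():
    o=get_obs(); return np.array(o["ee_pos"]),Ro.from_rotvec(o["orientation"]).as_matrix(),o
def delta(target):
    p,R,o=pose(); return R.T@(np.array(target)-p)
def wrist_project(P,p,R):
    k=calibration("wrist"); H=k["hand_eye"]; K=k["intrinsics"]
    t=R.T@(np.atleast_2d(P)-p).T
    c=H[:3,:3].T@(t-H[:3,3:4])
    th=np.arctan2(np.hypot(c[0],c[1]),c[2]); ph=np.arctan2(c[1],c[0])
    return np.c_[K[0,2]+K[0,0]*th*np.cos(ph),K[1,2]+K[1,1]*th*np.sin(ph)]
def wrist_ray(uv,p,R,z):
    k=calibration("wrist"); H=k["hand_eye"]; K=k["intrinsics"]
    d=(np.atleast_2d(uv)-K[:2,2])/K[0,0]; th=np.linalg.norm(d,axis=1); 
    c=np.c_[d/th[:,None]*np.sin(th)[:,None],np.cos(th)]
    dw=(R@H[:3,:3]@c.T).T; o=R@H[:3,3]+p
    return o+dw*((z-o[2])/dw[:,2])[:,None]
E
python3 - <<'E'
from h import *
p,R,o=pose(); print(p,R.round(3)); print(delta([500,105,236]))
E
```

```text
[175.56159637 599.80637396 236.67812004] [[-0.96   0.281 -0.   ]
 [ 0.281  0.96  -0.   ]
 [ 0.    -0.    -1.   ]]
[-450.37458122 -383.73995347    0.68557104]
```

{"name": "move_arm", "arguments": {
  "deltas": [
    [255,-0.03,-0.0256,0,0],
    [255,-0.06,-0.0512,0,0],
    [255,-0.09,-0.0768,0,0],
    [255,-0.12,-0.1024,0,0],
    [255,-0.15,-0.128,0,0]
  ]
}}

```text
t: 1.07
ee_pos: [284.1, 433.3, 236.8]
orientation: [0.445, 3.11, 0.0]
ft_force: [-0.5, -0.4, -0.4]
width: 57.5
```

{"name": "move_arm", "arguments": {
  "deltas": [
    [255,-0.03,-0.0256,0,0],
    [255,-0.06,-0.0512,0,0],
    [255,-0.09,-0.0768,0,0],
    [255,-0.12,-0.1024,0,0],
    [255,-0.15,-0.128,0,0]
  ]
}}

```text
t: 1.48
ee_pos: [392.3, 268.2, 237.0]
orientation: [0.445, 3.109, 0.001]
ft_force: [0.9, -0.0, 0.7]
width: 24.5
```

{"name": "move_arm", "arguments": {
  "deltas": [
    [255,-0.03,-0.0256,0,-0.05],
    [255,-0.06,-0.0512,0,-0.1],
    [255,-0.09,-0.0768,0,-0.15],
    [255,-0.12,-0.1024,0,-0.2],
    [255,-0.15,-0.128,0,-0.22]
  ]
}}

```text
t: 1.9
ee_pos: [500.4, 103.0, 237.0]
orientation: [0.098, 3.139, 0.0]
ft_force: [1.1, 1.4, 0.3]
width: 0.4
```

{"name": "move_arm", "arguments": {
  "deltas": [
    [255,0,0,0,0],
    [255,0,0,0,0],
    [255,0,0,0,0]
  ]
}}

```text
t: 2.15
ee_pos: [499.2, 104.9, 236.6]
orientation: [-0.104, -3.139, -0.0]
ft_force: [-0.5, 0.4, 0.3]
width: 0.3
```

```bash
python3 - <<'E'
from h import *
p,R,o=pose(); print(o["t"],p,R.round(3),o["width"],o["ft_force"])
cv2.imwrite("pics/w1.png",get_image("wrist"))
for i in range(4):
    r=place_of("wrist",f"stopper{i}_top"); 
    for q in r[:3]: print(i,q["conf"],q["location"],wrist_project(q["location"],p,R).round(0))
print([(q["conf"],q["location"]) for q in place_of("wrist","rack")])
E
```

```text
2.15 [499.18965494 104.87445722 236.5650532 ] [[-0.998  0.066 -0.001]
 [ 0.066  0.998  0.   ]
 [ 0.001  0.    -1.   ]] 0.33458908796845765 [-0.51205101  0.41123914  0.29364942]
0 0.86 [495.6, 107.4, 95.7] [[321. 230.]]
1 0.88 [527.4, 113.2, 93.5] [[330. 266.]]
[(0.95, [540.4, 89.5, -0.8])]
```

View pics/w1.png

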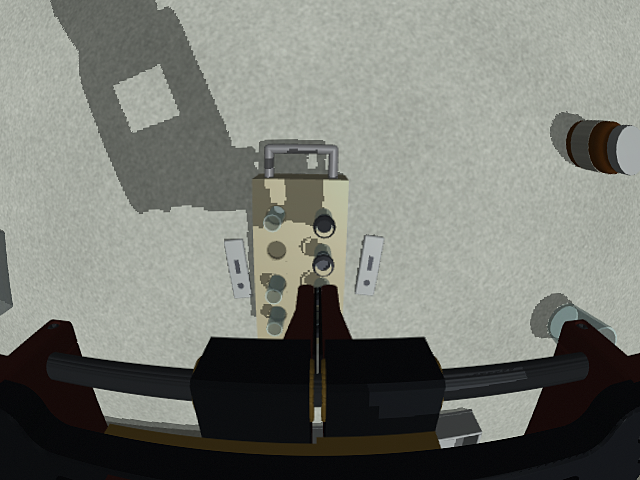

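The wrist view shows the loop at (302,155), stopper 0 at about (324,224) and stopper 1 at (322,263). The fingers hide the other two, so I'll back off to see the whole row.

{"name": "move_arm", "arguments": {
  "deltas": [
    [255,0.04,0,0,0],
    [255,0.08,0,0,0],
    [255,0.12,0,0,0],
    [255,0.12,0,0,0],
    [255,0.12,0,0,0]
  ]
}}

```text
t: 2.87
ee_pos: [378.0, 113.0, 236.8]
orientation: [0.098, 3.14, 0.0]
ft_force: [0.3, -0.2, -0.5]
width: 0.6
```

```bash
python3 - <<'E'
from h import *
p,R,o=pose(); print(o["t"],p,R.round(3),o["width"],o["ft_force"])
im=get_image("wrist"); cv2.imwrite("pics/w2.png",im)
L=[]
for i in range(4):
    r=place_of("wrist",f"stopper{i}_top"); 
    for q in r[:3]: print(i,q["conf"],q["location"],wrist_project(q["location"],p,R).round(0))
print([(q["conf"],q["location"]) for q in place_of("wrist","rack")])
c=im[200:350,230:380]; cv2.imwrite("pics/w2z.png",cv2.resize(c,(600,600),interpolation=cv2.INTER_CUBIC))
E
```

```text
2.8667 [378.02618812 113.03542162 236.8376648 ] [[-0.998  0.063  0.   ]
 [ 0.063  0.998  0.   ]
 [-0.     0.    -1.   ]] 0.590782383404063 [ 0.31461224 -0.17452093 -0.50038851]
0 0.47 [667.1, 440.7, 1.3] [[543. 388.]]
3 0.45 [596.1, 105.4, 97.3] [[324. 433.]]
[]
```

View pics/w2.png

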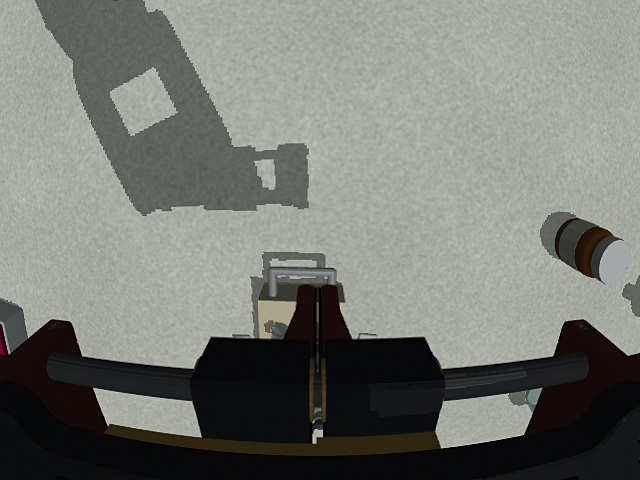

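View pics/w2z.png

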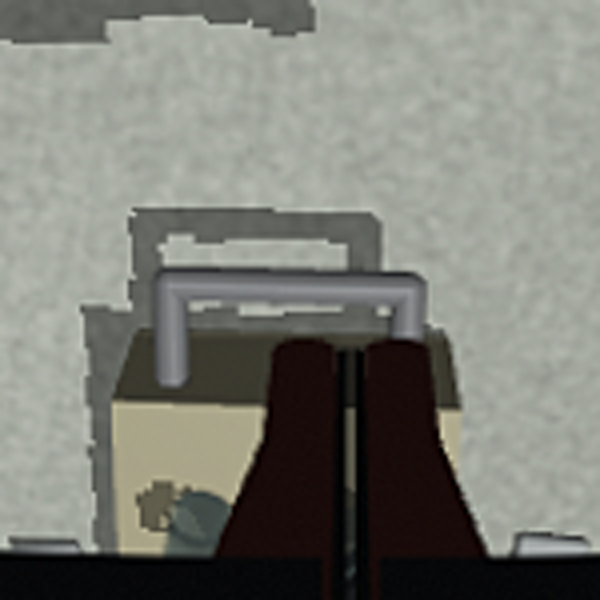

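That was the wrong way: image up points toward the robot. I'll go past the far end of the rack instead.

{"name": "move_arm", "arguments": {
  "deltas": [
    [255,-0.04,0,0,0],
    [255,-0.08,0,0,0],
    [255,-0.12,0,0,0],
    [255,-0.16,0,0,0],
    [255,-0.2,0,0,0]
  ]
}}

```text
t: 3.58
ee_pos: [581.8, 99.1, 236.1]
orientation: [-0.103, -3.14, 0.0]
ft_force: [-0.6, 0.2, -0.4]
width: 0.2
```

{"name": "move_arm", "arguments": {
  "deltas": [
    [255,-0.04,0,0,0],
    [255,-0.08,0,0,0],
    [255,-0.08,0,0,0],
    [255,-0.08,0,0,0]
  ]
}}

```text
t: 3.92
ee_pos: [660.8, 93.9, 235.0]
orientation: [-0.104, -3.139, 0.0]
ft_force: [-0.5, 0.1, -0.8]
width: 0.3
```

```bash
python3 - <<'E'
from h import *
p,R,o=pose(); print(o["t"],p,R.round(3),o["width"],o["ft_force"])
im=get_image("wrist"); cv2.imwrite("pics/w3.png",im)
for i in range(4):
    r=place_of("wrist",f"stopper{i}_top"); 
    for q in r[:3]: print(i,q["conf"],q["location"],wrist_project(q["location"],p,R).round(0))
print([(q["conf"],q["location"]) for q in place_of("wrist","rack")])
c=im[80:330,220:420]; cv2.imwrite("pics/w3z.png",cv2.resize(c,None,fx=2.4,fy=2.4,interpolation=cv2.INTER_CUBIC))
E
```

```text
3.9167 [660.78518931  93.8799886  235.01721792] [[-0.998  0.066 -0.001]
 [ 0.066  0.998 -0.   ]
 [ 0.001 -0.    -1.   ]] 0.3459209824633054 [-0.48756569  0.11121565 -0.84151644]
0 0.63 [495.6, 109.7, 95.6] [[325.  27.]]
1 0.62 [526.4, 108.7, 93.7] [[326.  65.]]
1 0.33 [593.4, 102.5, 95.9] [[324. 150.]]
1 0.19 [557.9, 60.8, 4.0] [[279. 115.]]
2 0.6 [560.4, 103.1, 95.6] [[322. 108.]]
3 0.71 [595.3, 103.5, 95.1] [[325. 153.]]
[(0.7, [538.8, 87.9, 1.0])]
```

View pics/w3z.png

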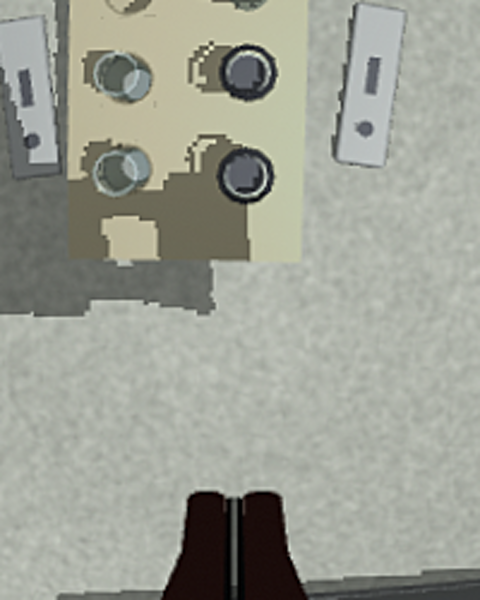

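```bash
python3 - <<'E'
from h import *
im=cv2.imread("pics/w3.png"); c=im[0:180,230:410]; cv2.imwrite("pics/w3y.png",cv2.resize(c,(540*600//540,600),interpolation=cv2.INTER_CUBIC))
im=cv2.imread("pics/w1.png"); c=im[140:340,230:380]; cv2.imwrite("pics/w1z.png",cv2.resize(c,None,fx=3,fy=3,interpolation=cv2.INTER_CUBIC))
E
```

```text
(no output)
```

View pics/w3y.png

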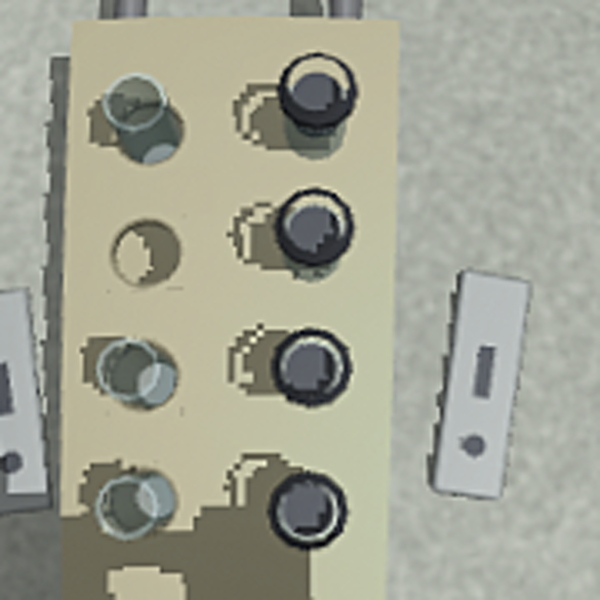

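View pics/w1z.png

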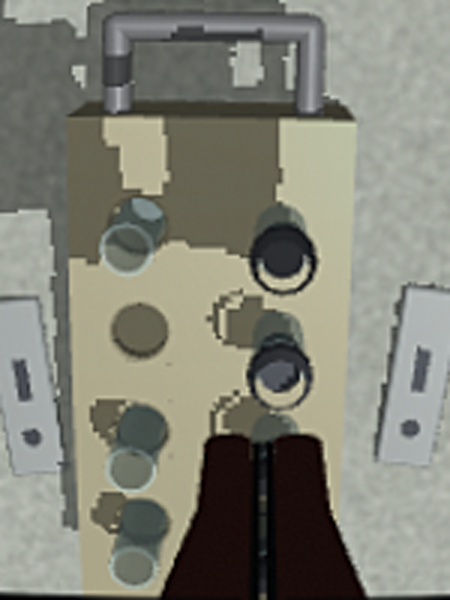

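```bash
python3 - <<'E'
from h import *
p=np.array([660.785,93.88,235.02]);R=np.array([[-.998,.066,-.001],[.066,.998,0],[.001,0,-1]])
u,s,v=np.linalg.svd(R);R=u@v
uv=np.array([[317.5,91],[315,226],[311,368],[308.5,510]])/3.3333+[230,0]
A=wrist_ray(uv,p,R,95); print(A.round(1), np.diff(A,axis=0).round(1))
p1=np.array([499.19,104.87,236.57])
uv1=np.array([[282,256],[280,374]])/3+[230,140]
B=wrist_ray(uv1,p1,R,95); print("w1",B.round(1))
# known layout rigid fit
X=np.array([[51,-22],[17,-22],[-17,-22],[-51,-22.]])
def fit(A,X):
    a=A[:,:2];ca=a.mean(0);cx=X.mean(0);U,S,V=np.linalg.svd((X-cx).T@(a-ca));Q=(U@V).T
    if np.linalg.det(Q)<0: V[-1]*=-1;Q=(U@V).T
    return Q,ca-Q@cx
Q,t=fit(A,X);print(np.degrees(np.arctan2(Q[1,0],Q[0,0])),t,((Q@X.T).T+t).round(1))
Q,t=fit(np.r_[A,B],np.r_[X,X[:2]]);print(np.degrees(np.arctan2(Q[1,0],Q[0,0])),t,((Q@X.T).T+t).round(1))
# fingertip seen
E
```

```text
[[495.8 110.2  95. ]
 [528.9 107.4  95. ]
 [562.4 104.2  95. ]
 [595.4 101.5  95. ]] [[33.2 -2.8  0. ]
 [33.5 -3.1  0. ]
 [33.  -2.7  0. ]]
w1 [[491.7 110.   95. ]
 [525.3 107.4  95. ]]
175.0086138013765 [543.70601824  83.91411411] [[494.8 110.3]
 [528.7 107.3]
 [562.6 104.4]
 [596.4 101.4]]
175.15627449543462 [542.68179757  83.9238639 ] [[493.7 110.2]
 [527.6 107.3]
 [561.5 104.4]
 [595.4 101.5]]
```

```bash
python3 - <<'E'
from h import *
print(delta([494.5,110.1,130]),get_obs()["t"])
E
```

```text
[164.45423073   4.84611918 107.09097767] 4.2167
```

{"name": "move_arm", "arguments": {
  "deltas": [
    [255,0.04,0.002,0,0],
    [255,0.08,0.003,0,0],
    [255,0.12,0.004,0,0],
    [255,0.16,0.005,0.02,0],
    [255,0.165,0.005,0.05,0]
  ]
}}

```text
t: 4.63
ee_pos: [490.8, 110.6, 189.1]
orientation: [0.1, 3.137, 0.002]
ft_force: [1.2, 0.6, 0.0]
width: 0.3
```

{"name": "move_arm", "arguments": {
  "deltas": [
    [255,0,0,0.025,0],
    [255,0,0,0.05,0],
    [255,0,0,0.05,0],
    [255,0,0,0.05,0]
  ]
}}

```text
t: 4.97
ee_pos: [493.9, 110.2, 136.6]
orientation: [-0.101, -3.138, 0.001]
ft_force: [0.4, -0.7, -0.3]
width: 0.5
```

```bash
python3 - <<'E'
from h import *
p,R,o=pose(); print(o["t"],p,o["ft_force"],delta([494.5,110.1,112]))
im=get_image("wrist"); cv2.imwrite("pics/w4.png",im[100:400,200:440])
im=get_image("scene"); cv2.imwrite("pics/s4.png",cv2.resize(im[200:340,260:440],None,fx=4,fy=4,interpolation=cv2.INTER_CUBIC))
E
```

```text
4.9667 [493.92040946 110.151019   136.58628139] [ 0.40119547 -0.72433247 -0.2659629 ] [-6.29967563e-01 -8.26873832e-04  2.45850951e+01]
```

View pics/w4.png

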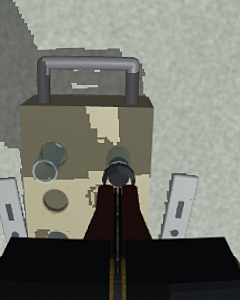

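View pics/s4.png

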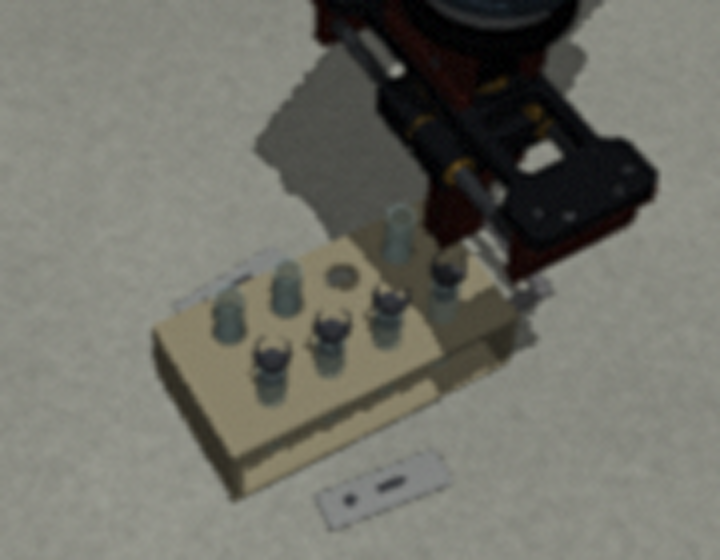

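{"name": "move_arm", "arguments": {
  "deltas": [
    [255,-0.001,0,0.01,0],
    [255,-0.001,0,0.02,0],
    [255,-0.001,0,0.024,0],
    [255,-0.001,0,0.024,0],
    [255,-0.001,0,0.024,0]
  ]
}}

```text
t: 5.48
ee_pos: [495.6, 110.0, 112.3]
orientation: [-0.102, -3.139, 0.0]
ft_force: [-0.2, 0.6, -1.0]
width: 0.7
```

```bash
python3 - <<'E'
from h import *
p,R,o=pose(); print(o["t"],p,o["ft_force"])
q=wrist_project([[494.5,110.1,95],[493.5,110,110]],p,R);print(q)
im=get_image("wrist"); x,y=200,180; c=im[y:y+150,x+20:x+220]; cv2.imwrite("pics/w5.png",cv2.resize(c,None,fx=4,fy=4,interpolation=cv2.INTER_CUBIC))
E
```

```text
5.4833 [495.63198829 110.00100721 112.28353242] [-0.16131127  0.60980527 -0.95485359]
[[318.61559128 299.77605064]
 [318.32922519 311.9521061 ]]
```

View pics/w5.png

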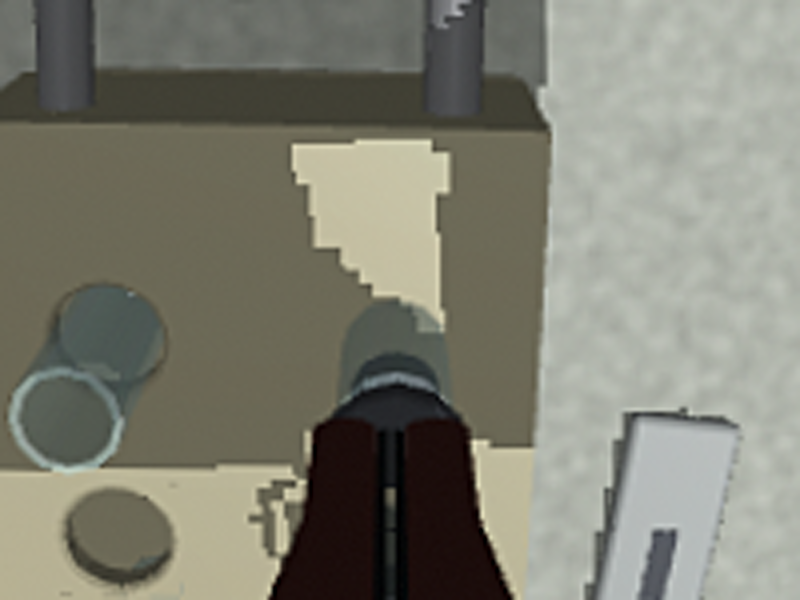

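The fingers are centred on stopper 0, with its head just showing at (395,400) in the zoom. Now I'll press.

{"name": "move_arm", "arguments": {
  "deltas": [
    [255,0,0,0.0015,0],
    [255,0,0,0.003,0],
    [255,0,0,0.0045,0],
    [255,0,0,0.006,0],
    [255,0,0,0.007,0]
  ]
}}

```text
t: 5.95
ee_pos: [496.2, 110.2, 105.8]
orientation: [0.102, 3.139, 0.0]
ft_force: [-0.1, -0.5, 3.9]
width: 0.2
```

{"name": "move_arm", "arguments": {
  "deltas": [
    [255,0,0,0,0],
    [255,0,0,0,0]
  ]
}}

```text
t: 6.12
ee_pos: [496.1, 110.1, 105.7]
orientation: [0.102, 3.139, 0.0]
ft_force: [1.4, -0.2, 1.4]
width: 0.6
```

{"name": "move_arm", "arguments": {
  "deltas": [
    [255,0,0,0.0008,0],
    [255,0,0,0.0015,0],
    [255,0,0,0.0015,0]
  ]
}}

```text
t: 6.37
ee_pos: [496.2, 110.2, 104.3]
orientation: [0.102, 3.139, 0.0]
ft_force: [1.6, 0.4, 4.5]
width: 0.6
```

{"name": "move_arm", "arguments": {
  "deltas": [
    [255,0,0,0.0005,0],
    [255,0,0,0.001,0],
    [255,0,0,0.001,0]
  ]
}}

```text
t: 6.62
ee_pos: [496.3, 110.2, 104.1]
orientation: [0.102, 3.139, 0.0]
ft_force: [-2.5, -0.6, 14.2]
width: 0.0
```

Force rose to 14 N at TCP 104.1 (tip at 90), so stopper 0 is home. Next, stopper 1.

{"name": "move_arm", "arguments": {
  "deltas": [
    [255,0,0,-0.01,0],
    [255,0,0,-0.022,0],
    [255,-0.016,0,-0.022,0],
    [255,-0.032,-0.001,-0.022,0],
    [255,-0.032,-0.001,-0.022,0]
  ]
}}

```text
t: 7.03
ee_pos: [530.3, 107.0, 125.8]
orientation: [0.102, 3.137, 0.001]
ft_force: [0.8, -0.2, -0.1]
width: 0.4
```

{"name": "move_arm", "arguments": {
  "deltas": [
    [255,0,0,0.007,0],
    [255,0,0,0.014,0],
    [255,0,0,0.014,0],
    [255,0,0,0.014,0]
  ]
}}

```text
t: 7.37
ee_pos: [526.2, 106.9, 110.2]
orientation: [-0.101, -3.137, 0.001]
ft_force: [-0.5, 0.2, 0.0]
width: 0.2
```

```bash
python3 - <<'E'
from h import *
p,R,o=pose(); print(o["t"],p,o["ft_force"])
im=get_image("scene"); a=cv2.resize(im[200:330,280:440],None,fx=4,fy=4,interpolation=cv2.INTER_CUBIC)
cv2.imwrite("pics/s6.png",a)
im=get_image("wrist"); c=im[180:330,220:420]; cv2.imwrite("pics/w6.png",cv2.resize(c,None,fx=4,fy=4,interpolation=cv2.INTER_CUBIC))
E
```

```text
7.3667 [526.2072112  106.9473013  110.15541495] [-0.49599047  0.21665351  0.01499984]
```

View pics/w6.png

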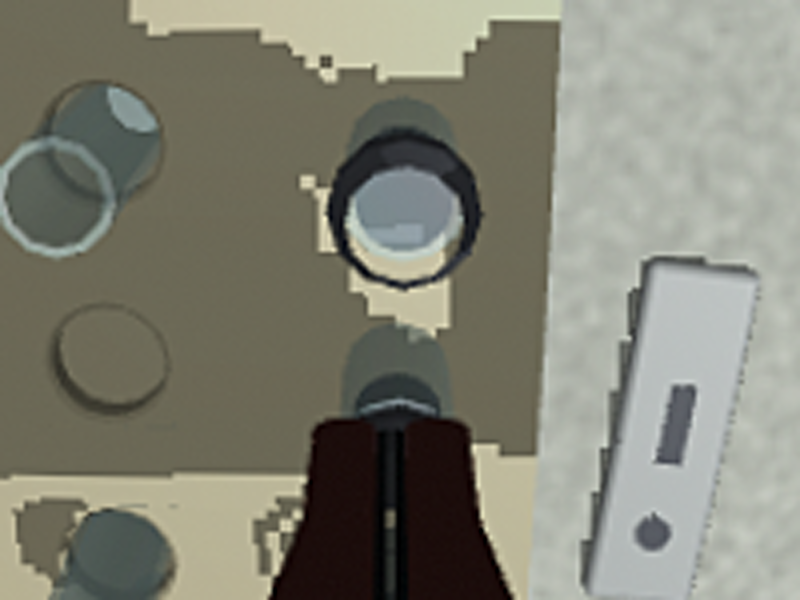

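View pics/s6.png

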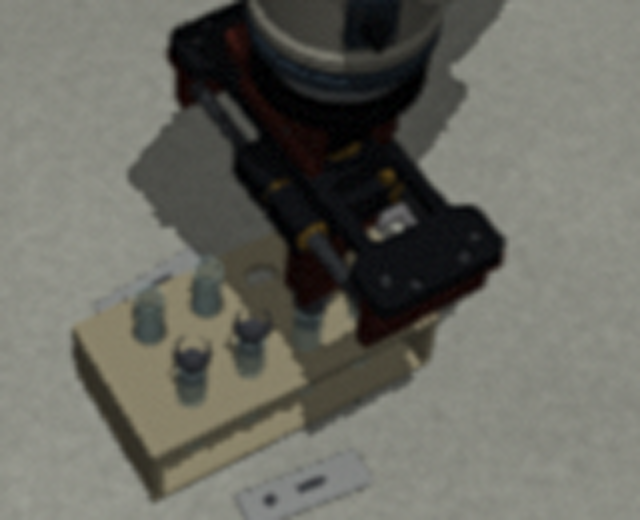

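Stopper 0 is down: its head at (405,215) in the zoom shows no gap. The fingers are over stopper 1.

{"name": "move_arm", "arguments": {
  "deltas": [
    [255,0,0,0.0015,0],
    [255,0,0,0.003,0],
    [255,0,0,0.0045,0],
    [255,0,0,0.006,0],
    [255,0,0,0.006,0]
  ]
}}

```text
t: 7.88
ee_pos: [527.7, 107.1, 105.1]
orientation: [-0.102, -3.14, -0.0]
ft_force: [-1.4, 1.2, 1.9]
width: 0.2
```

{"name": "move_arm", "arguments": {
  "deltas": [
    [255,0,0,0.0005,0],
    [255,0,0,0.001,0],
    [255,0,0,0.001,0]
  ]
}}

```text
t: 8.13
ee_pos: [527.7, 107.1, 104.3]
orientation: [-0.102, -3.14, -0.0]
ft_force: [-2.0, 0.7, 4.0]
width: 0.5
```

{"name": "move_arm", "arguments": {
  "deltas": [
    [255,0,0,0.0005,0],
    [255,0,0,0.001,0],
    [255,0,0,0.001,0]
  ]
}}

```text
t: 8.38
ee_pos: [527.8, 107.1, 104.2]
orientation: [0.102, 3.14, 0.0]
ft_force: [-5.4, 0.1, 13.3]
width: 0.1
```

Stopper 1 is home too, at 13 N and TCP 104.2.

{"name": "move_arm", "arguments": {
  "deltas": [
    [255,0,0,-0.01,0],
    [255,0,0,-0.022,0],
    [255,-0.017,0,-0.022,0],
    [255,-0.034,-0.0005,-0.022,0],
    [255,-0.034,-0.0005,-0.022,0]
  ]
}}

```text
t: 8.8
ee_pos: [565.2, 104.4, 126.7]
orientation: [0.102, 3.135, 0.001]
ft_force: [-0.5, 0.2, 0.2]
width: 0.3
```

{"name": "move_arm", "arguments": {
  "deltas": [
    [255,0,0,0.007,0],
    [255,0,0,0.014,0],
    [255,0,0,0.014,0],
    [255,0,0,0.014,0],
    [255,0,0,0.014,0]
  ]
}}

```text
t: 9.22
ee_pos: [560.7, 104.3, 110.8]
orientation: [-0.101, -3.138, 0.001]
ft_force: [0.2, 0.1, -0.2]
width: 0.5
```

```bash
python3 - <<'E'
from h import *
p,R,o=pose(); print(o["t"],p,o["ft_force"])
im=get_image("wrist"); c=im[180:330,220:420]; cv2.imwrite("pics/w7.png",cv2.resize(c,None,fx=4,fy=4,interpolation=cv2.INTER_CUBIC))
E
```

```text
9.2167 [560.71359053 104.29940662 110.7628843 ] [ 0.18201867  0.11215767 -0.24795434]
```

View pics/w7.png

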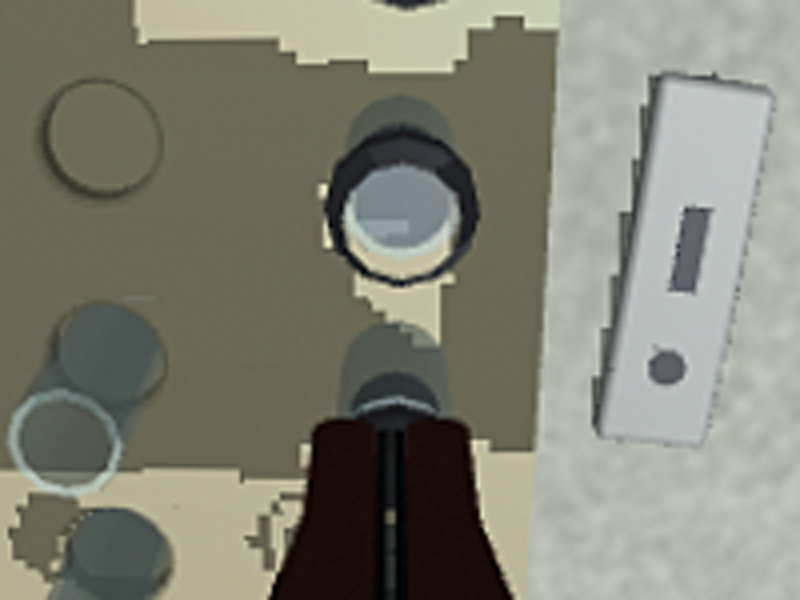

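Stopper 1, at (403,210) in the zoom, sits on its rim, and the fingers are centred on stopper 2 at about (397,410).

{"name": "move_arm", "arguments": {
  "deltas": [
    [255,0,0,0.0015,0],
    [255,0,0,0.003,0],
    [255,0,0,0.0045,0],
    [255,0,0,0.006,0],
    [255,0,0,0.0065,0]
  ]
}}

```text
t: 9.68
ee_pos: [561.6, 104.4, 104.6]
orientation: [-0.102, -3.14, -0.0]
ft_force: [-1.5, 0.1, 3.4]
width: -0.0
```

{"name": "move_arm", "arguments": {
  "deltas": [
    [255,0,0,0.0005,0],
    [255,0,0,0.001,0],
    [255,0,0,0.001,0]
  ]
}}

```text
t: 9.93
ee_pos: [561.7, 104.4, 104.3]
orientation: [-0.102, -3.14, -0.0]
ft_force: [-2.4, -0.3, 8.9]
width: 0.4
```

{"name": "move_arm", "arguments": {
  "deltas": [
    [255,0,0,0.0005,0],
    [255,0,0,0.0005,0],
    [255,0,0,0.0005,0]
  ]
}}

```text
t: 10.18
ee_pos: [561.7, 104.4, 104.2]
orientation: [0.102, 3.14, 0.0]
ft_force: [-5.0, 0.0, 13.6]
width: 0.3
```

Stopper 2 is home at 13.6 N. Next is stopper 3.

{"name": "move_arm", "arguments": {
  "deltas": [
    [255,0,0,-0.01,0],
    [255,0,0,-0.022,0],
    [255,-0.017,0,-0.022,0],
    [255,-0.034,-0.0005,-0.022,0],
    [255,-0.034,-0.0005,-0.022,0]
  ]
}}

```text
t: 10.6
ee_pos: [599.0, 101.6, 126.7]
orientation: [0.102, 3.135, 0.001]
ft_force: [0.5, 0.5, -0.0]
width: 0.6
```

{"name": "move_arm", "arguments": {
  "deltas": [
    [255,0,0,0.007,0],
    [255,0,0,0.014,0],
    [255,0,0,0.014,0],
    [255,0,0,0.014,0],
    [255,0,0,0.014,0]
  ]
}}

```text
t: 11.02
ee_pos: [594.7, 101.6, 110.8]
orientation: [-0.101, -3.139, 0.0]
ft_force: [-0.2, -0.6, -0.5]
width: 0.4
```

```bash
python3 - <<'E'
from h import *
p,R,o=pose(); print(o["t"],p,o["ft_force"])
im=get_image("wrist"); c=im[180:330,220:420]; cv2.imwrite("pics/w8.png",cv2.resize(c,None,fx=4,fy=4,interpolation=cv2.INTER_CUBIC))
E
```

```text
11.0167 [594.66326888 101.62725473 110.76356747] [-0.16394316 -0.57638521 -0.54739769]
```

View pics/w8.png

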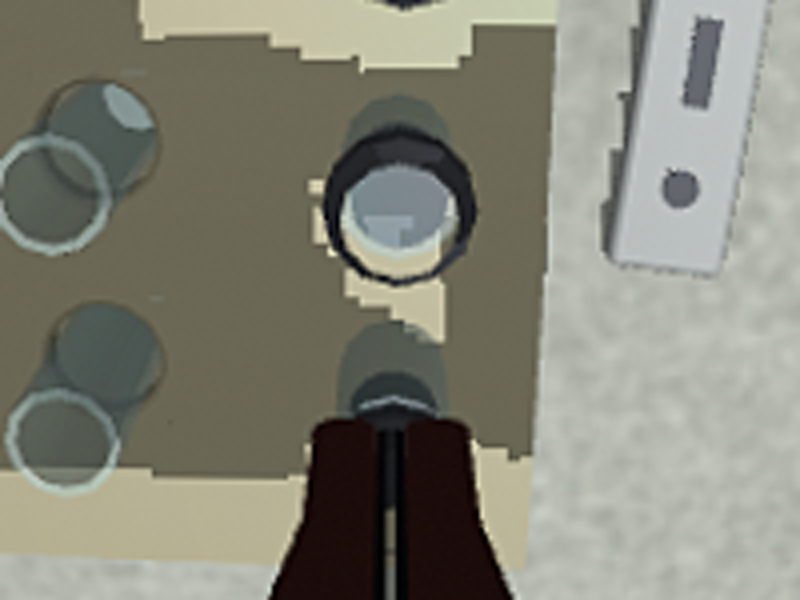

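Stopper 2, at (400,205) in the zoom, is home, and the fingers are centred on stopper 3.

{"name": "move_arm", "arguments": {
  "deltas": [
    [255,0,0,0.0015,0],
    [255,0,0,0.003,0],
    [255,0,0,0.0045,0],
    [255,0,0,0.006,0],
    [255,0,0,0.0065,0]
  ]
}}

```text
t: 11.48
ee_pos: [595.5, 101.7, 104.7]
orientation: [0.102, 3.14, 0.0]
ft_force: [-1.4, -0.4, 4.5]
width: 0.2
```

{"name": "move_arm", "arguments": {
  "deltas": [
    [255,0,0,0.0005,0],
    [255,0,0,0.001,0],
    [255,0,0,0.001,0]
  ]
}}

```text
t: 11.73
ee_pos: [595.6, 101.7, 104.3]
orientation: [0.102, 3.14, 0.0]
ft_force: [-2.2, 0.1, 8.2]
width: 0.4
```

{"name": "move_arm", "arguments": {
  "deltas": [
    [255,0,0,0.0005,0],
    [255,0,0,0.0005,0],
    [255,0,0,0.0005,0]
  ]
}}

```text
t: 11.98
ee_pos: [595.6, 101.7, 104.2]
orientation: [0.102, 3.14, 0.0]
ft_force: [-5.0, 0.8, 13.0]
width: 0.6
```

Stopper 3 is home. I'll draw clear upward, then past the end for a check.

{"name": "move_arm", "arguments": {
  "deltas": [
    [255,0,0,-0.02,0],
    [255,0,0,-0.055,0],
    [255,0,0,-0.09,0],
    [255,0,0,-0.12,0],
    [255,0,0,-0.13,0]
  ]
}}

```text
t: 12.4
ee_pos: [597.8, 101.9, 237.7]
orientation: [0.102, 3.133, 0.002]
ft_force: [0.2, -0.4, 0.9]
width: 0.1
```

{"name": "move_arm", "arguments": {
  "deltas": [
    [255,-0.03,0,0,0],
    [255,-0.065,0,0,0],
    [255,-0.065,0,0,0],
    [255,-0.065,0,0,0]
  ]
}}

```text
t: 12.73
ee_pos: [660.9, 97.1, 231.6]
orientation: [-0.103, -3.139, 0.0]
ft_force: [-0.3, -0.4, 0.0]
width: 0.7
```

```bash
python3 - <<'E'
from h import *
p,R,o=pose(); print(o["t"],p,o["ft_force"])
im=get_image("wrist"); c=im[0:180,230:410]; cv2.imwrite("pics/w9.png",cv2.resize(c,(600,600),interpolation=cv2.INTER_CUBIC))
im=get_image("scene"); cv2.imwrite("pics/s9.png",cv2.resize(im[220:350,280:420],None,fx=4.5,fy=4.5,interpolation=cv2.INTER_CUBIC))
print([(q["conf"],q["location"]) for q in place_of("wrist","rack")])
for i in range(4): print([(q["conf"],q["location"]) for q in place_of("wrist",f"stopper{i}_top")][:2])
E
```

```text
12.7333 [660.87340025  97.09148221 231.60292038] [-0.32171877 -0.39751523  0.02432684]
[]
[(0.57, [495.8, 109.1, 90.0]), (0.23, [489.9, 66.3, 3.7])]
[]
[(0.51, [560.7, 105.8, 91.0])]
[(0.73, [595.8, 104.6, 91.6])]
```

View pics/w9.png

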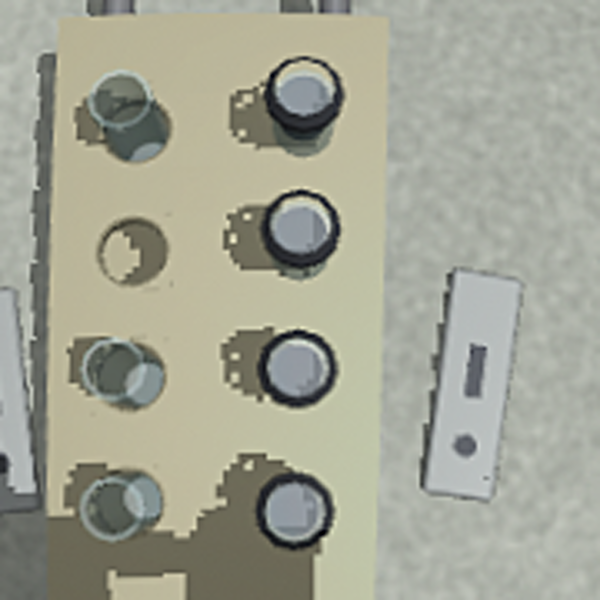

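View pics/s9.png

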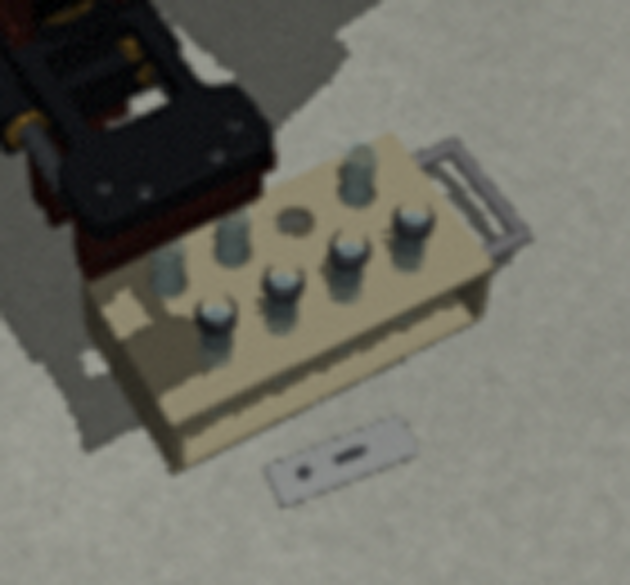

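All four heads, at about (303,95), (300,228), (297,368) and (294,510) in the wrist zoom, sit on their rims. The rack, open tubes and cassettes look undisturbed, and the arm is clear of everything.

```bash
python3 -c "
from workcell import *
print(get_obs()['qvel'].round(3)); print(close_job())"
```

```text
[-0.     0.001 -0.007  0.    -0.     0.001]
the job is handed in; nothing more can be done
None
```

I pressed all four stoppers home with closed fingertips, in order from the loop end. I stayed about 20 mm above the row between presses, then drew clear and handed the job in at about 13 s.

**Presses:** Each press ended with the force rising to 13–14 N. The fingertips were then about 90 mm above the bench, which is the fully home height.

**Last pictures:** All four heads look seated on their rims. The rack, open tubes and cassettes look unmoved. I did not check the tip box, beaker or jar again at the end, but the arm never worked near them.

**Gaps in the network checks:** On the final picture the networks placed stoppers 0, 2 and 3 at 90–91.6 mm. They reported nothing for stopper 1 or the rack, so those two rest on the press force (stopper 1) and on the pictures.

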